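Back off the knurled locking ring of the can leak tester

ROBOT

A 6-joint arm with a two-finger parallel gripper is mounted at the origin on the work surface. World frame = base frame: x ahead of the robot, y to its left, z up, the work surface at z = 0. Lengths are in m, angles in rad, forces in N, time in s.
With the tool pointing down it reaches from about 0.35 to 0.875 m from the base axis. Payload 4.2 kg.
Tool frame: the origin (TCP) lies midway between the tips of the shut fingers; the grasp point (between the pads) lies 19 mm behind it; z points along the fingers, x is the direction in which the jaws open and shut, and the axes are right-handed (so a half turn about z gives the same grasp; the last joint's range is limited). The gripper opens to 85 mm and grips with 20 to 120 N. Pads are 22 mm wide; open, the fingers measure 114 mm over their backs; the gripper's body (76 mm by 85 mm) begins 54 mm behind the grasp point. The pads swing forward as they close: fully open they stand 13 mm farther back than shut.
Start: joints at [1.394, 0.385, 0.008, 0, -1.194, -0.259], TCP at [0.264, 0.567, 0.231] pointing down, gripper open.
Joint ranges: [-3.14, 3.14], [-1.21, 2.06], [-1.07, 1.41], [-3.16, 2.05], [-2.99, -0.16], [-3.1, 3.1]. Speed limits (rad/s): [2.79, 2.79, 3.14, 3.14, 3.14, 3.14].

INTERFACE

Orientations are given as a unit quaternion [x, y, z, w].
In Python, from cell import movep, line_to, goto_joints, command_gripper, dwell, solve_ik, get_state, grab_frame, PlanningError, close_job gives the robot as it stands. The module is installed in compiled form; this text tells all that it offers. Calls block until the motion is done:
- movep(position, orientation): joint-space move of the TCP to a pose.
- line_to(position, rotation=None, rate=0.15): straight line of the TCP; rotation=None keeps the orientation; rate is the mean speed in m/s.
- goto_joints(angles): joint-space move.
- command_gripper(opening, effort=None): finger opening in m; effort is the grip in N (None keeps the last); returns when the fingers have stopped.
- dwell(seconds).
- solve_ik(position, orientation): joint angles nearest the present ones, or None.
- get_state(): the state.
- grab_frame(name): name is "scene" or "side" or "wrist"; returns a dict with "color" (384x512x3 uint8, red, green, blue), "z_map" (384x512 float32, m along the optical axis (not along the pixel's ray), 0 where there is no reading), "intrinsics" (3x3 intrinsics, pixels), "position" and "rotation" of the camera in the world. Camera axes: x right, y down, z forward; pixel columns grow to the right and rows downward; lengths in m; the calibration is good to about 2 mm. A picture is of the moment at which its call begins.
A pose or a line that the arm cannot do raises PlanningError and nothing moves.
- close_job(): hands the job in, once; it reports no verdict.
The state is a dict: "t": time; "q": joint angles; "qvel": joint speeds; "effort": joint torques, N m; "eef_pos": TCP position; "eef_rot": TCP orientation; "contact_force": force on the tool from outside, world axes, zero at the start; "moment": the same for the moment, N m; "grip_width": finger opening in m.
Only numpy, scipy, OpenCV 4.12 (cv2) and the standard library are available. Lean on these libraries where they do the work, as an engineer would, in place of code of your own. Each camera call takes 0.05 s, during which the arm holds its last target.

TASK

Slacken the black knurled locking ring of the can leak tester by rolling a closed fingertip along its rim, counter-clockwise seen from above, until its yellow mark has come round to the red arrow for the second time; leave it there, mark at the arrow, and take the finger away. Nothing is to be picked up: the tester stays standing where it is, and the tins, the funnel and the refractometer around it are left alone.

Things in the scene. Friction and masses are not known exactly. Their poses are not given: they have to be found in the camera images.
- tester: the can leak tester, 5 kg, loose on the table: round white base 156 mm across, 22 mm high; on it a grey neck 72 mm across, then the black locking ring (62 to 88 mm above the table), and inside the ring a fixed white plate 54 mm across, top at 92 mm. Origin: centre of the underside; z up; the red arrow points along its -x. Sideways pushes over about 30 N make it slide
- ring_center (a point): point on the locking ring's vertical axis at its mid-height, 75 mm above the table. The ring is 94 mm in diameter over its 30 upright ridges (5 mm wide, 2.5 mm proud), 26 mm high, its rim free all round. A fingertip pressed on the rim with about 4 to 15 N and moved along it drags the ring round; the tip may hang below the ring, down to 25 mm above the table
- pointer (a point): tip of the red arrow on the fixed white plate, 26 mm from the axis, 92 mm above the table; it does not turn with the ring
- ring_mark (a point): middle of the yellow mark (15 mm long, radial, 10 mm wide) on the top of the ring, 36.5 mm from the axis, 89.5 mm above the table; turns with the ring
- lock_ring (a joint): angle of the black locking ring, rad: 0 = screwed tight, mark at the arrow (a hard stop); grows counter-clockwise seen from above. The mark is at the arrow at 6.28 (first time) and 12.57 (second time); it starts between 0.8 and 4.8. The ring turns without rising, stays where it is left and needs about 1.5 N at the rim
- tin_a: bystander: closed plain steel tin, 66 mm diameter, 55 mm high; origin at the centre of its underside
- tin_b: bystander: closed tin with a yellow band, 66 mm diameter, 55 mm high; origin at the centre of its underside
- funnel: bystander: blue funnel standing mouth down, 84 mm across the mouth, 80 mm high; origin at the centre of its underside
- refractometer: bystander: black and blue hand refractometer lying on the table, 165 mm long along its x, 38 mm wide, 38 mm high; origin under its middle
Not all that is in view belongs to the job. What is shaped like the tester but blue is not meant.

How it is judged:
By the outcome, as a careful person would: the job done as asked, in the order asked, and still so for the second after the job is handed in, with the robot touching nothing.
It also fails if it takes over 64 s, if anything falls off the work surface, if the arm or the gripper's body presses on something with over 40 N, if the wrist force passes 120 N, or if a joint passes its speed limit or range.

## Working session

There is one attempt and no reset: what is moved stays moved. The work goes in short steps, each a Python script; the robot and the scene stay as the last script left them, time stands still between calls to the robot, and variables do not carry over. Pictures are saved under pics/ and viewed, and the job is handed in when it is done.

```bash
mkdir -p pics; ls; python3 - <<'E'
from cell import *
import cv2,numpy as np
for n in ["scene","side","wrist"]:
    f=grab_frame(n); cv2.imwrite(f"pics/{n}0.png",f["color"][:,:,::-1]); np.savez(f"{n}0.npz",**{k:np.array(v) for k,v in f.items()})
    print(n,np.round(f["position"],3),np.round(f["rotation"],3).tolist(),np.round(f["intrinsics"],1).tolist())
s=get_state();print(s["t"],s["eef_pos"],s["eef_rot"],s["contact_force"],s["grip_width"])
E
```

```text
pics
scene [1.158 0.384 0.612] [0.437, 0.798, -0.361, -0.205] [[349.3, 0.0, 260.1], [0.0, 349.3, 192.5], [0.0, 0.0, 1.0]]
side [ 0.459 -0.452  0.63 ] [0.916, -0.161, 0.066, -0.362] [[365.6, 0.0, 256.5], [0.0, 365.6, 191.7], [0.0, 0.0, 1.0]]
wrist [0.333 0.534 0.374] [-0.531, 0.833, 0.129, -0.083] [[268.7, 0.0, 262.2], [0.0, 268.7, 184.6], [0.0, 0.0, 1.0]]
0.15 [0.26364801 0.56618131 0.23046275] [-5.37463393e-01  8.43286662e-01 -4.90535235e-04 -6.83317634e-04] [-0.20471142  0.21216841 -0.78813524] 0.08550878261714091
```

View pics/scene0.png

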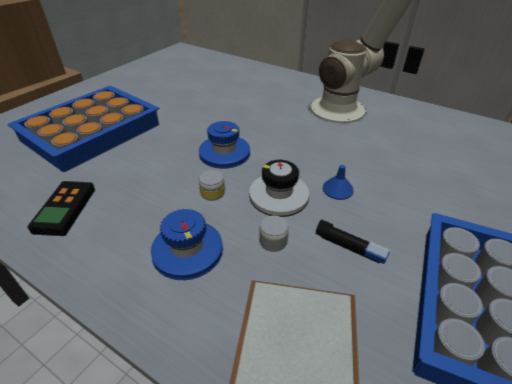

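View pics/side0.png

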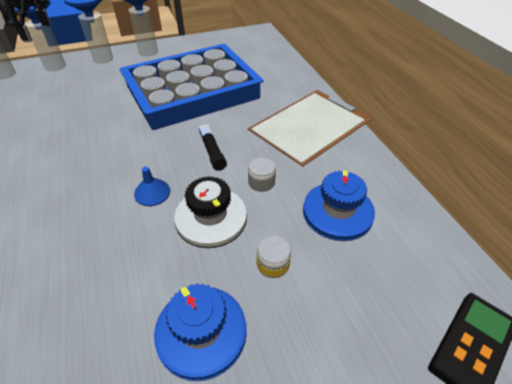

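View pics/wrist0.png

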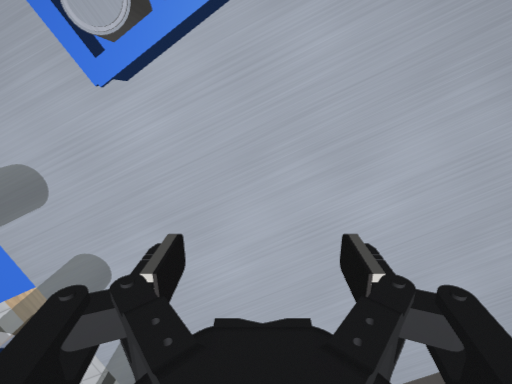

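Candidates in the scene picture: blue tester at (224,143), blue tester at (184,240), and black-ringed white-based one at (281,185). The last fits (black ring, white base). I'll confirm this with a crop and measure.

```bash
cat > vis.py <<'E'
import numpy as np,cv2
def load(n): return dict(np.load(n))
def cast(f,uv,z):
    K=f["intrinsics"];R=f["rotation"]
    R=np.array(R); 
    if R.shape!=(3,3):
        from scipy.spatial.transform import Rotation as Ro; R=Ro.from_quat(R).as_matrix()
    uv=np.atleast_2d(uv).astype(float)
    d=np.c_[(uv[:,0]-K[0,2])/K[0,0],(uv[:,1]-K[1,2])/K[1,1],np.ones(len(uv))]@R.T
    p=np.array(f["position"]); s=(z-p[2])/d[:,2]
    return p+d*s[:,None]
def cloud(f):
    from scipy.spatial.transform import Rotation as Ro
    K=f["intrinsics"];R=Ro.from_quat(f["rotation"]).as_matrix();Z=f["z_map"]
    v,u=np.mgrid[:Z.shape[0],:Z.shape[1]]
    return np.stack([(u-K[0,2])/K[0,0]*Z,(v-K[1,2])/K[1,1]*Z,Z],-1)@R.T+np.array(f["position"])
def fitcirc(P):
    A=np.c_[2*P[:,:2],np.ones(len(P))];b=(P[:,:2]**2).sum(1)
    x=np.linalg.lstsq(A,b,rcond=None)[0];return x[:2],np.sqrt(x[2]+x[0]**2+x[1]**2)
E
python3 - <<'E'
from vis import *
for n,(u,v) in {"scene":(280,180),"side":(210,205)}.items():
    f=load(n+"0.npz");c=f["color"];print(n)
    cr=c[v-50:v+50,u-60:u+60];cv2.imwrite(f"pics/crop_{n}.png",cv2.resize(cr[:,:,::-1],(600,500),interpolation=cv2.INTER_CUBIC))
    hsv=cv2.cvtColor(c,cv2.COLOR_RGB2HSV);H,S,V=[hsv[...,i].astype(int) for i in range(3)]
    W=np.zeros(H.shape,bool);W[v-50:v+50,u-50:u+50]=1
    Y=W&(H>20)&(H<35)&(S>140)&(V>100);R=W&((H<8)|(H>172))&(S>120)&(V>80)
    P=cloud(f)
    for nm,m,z in(("mark",Y,.0895),("arrow",R,.092)):
        ys,xs=np.nonzero(m)
        k,lab,st,ce=cv2.connectedComponentsWithStats(m.astype(np.uint8))
        for i in range(1,k):
            if st[i,4]>5: print(nm,st[i,4],ce[i].round(1),cast(f,ce[i],z).round(4))
    m=W&(S<25)&(V>190)
    k,lab,st,ce=cv2.connectedComponentsWithStats(m.astype(np.uint8))
    for i in range(1,k):
        if st[i,4]>60:
            print("white",st[i,4],ce[i].round(1),cast(f,ce[i],.092).round(4), "z",np.median(P[lab==i][:,2]).round(3))
    # ring top by depth: cloud in z band 
    m=W&(np.abs(P[...,2]-.09)<.006)
    print("top pts",m.sum(),P[m].mean(0).round(4),cv2.minEnclosingCircle(P[m][:,:2].astype(np.float32)))
    m=W&(np.abs(P[...,2]-.022)<.006); 
    if m.sum():print("base",m.sum(),cv2.minEnclosingCircle(P[m][:,:2].astype(np.float32)))
    # others: everything above table
    m=((P[...,2]>.02)&(P[...,2]<.2)&(f["z_map"]>0)).astype(np.uint8)
    k,lab,st,ce=cv2.connectedComponentsWithStats(m)
    for i in range(1,k):
        if 80<st[i,4]<9000:
            q=P[lab==i];print("  obj",ce[i].round(),st[i,4],q.min(0).round(3),q.max(0).round(3))
E
```

```text
scene
mark 8 [266.2 166.2] [[0.5509 0.0261 0.0895]]
arrow 10 [279.7 164.3] [[0.5284 0.0519 0.092 ]]
top pts 710 [0.5406 0.0521 0.0889] ((0.5097301006317139, -0.023763887584209442), 0.13852237164974213)
base 1526 ((0.500676155090332, 0.0186709463596344), 0.22549176216125488)
  obj [30. 35.] 2781 [-0.53  -2.052  0.02 ] [ 0.5   -1.311  0.2  ]
  obj [300.  14.] 4439 [-0.82  -1.453  0.02 ] [-0.669 -0.112  0.2  ]
  obj [420.  53.] 7595 [-0.712 -0.064  0.02 ] [0.097 0.518 0.2  ]
  obj [ 85. 124.] 6468 [ 0.405 -0.776  0.02 ] [ 0.794 -0.46   0.068]
  obj [224. 142.] 1416 [ 0.388 -0.249  0.02 ] [ 0.536 -0.1    0.094]
  obj [280. 186.] 2035 [ 0.471 -0.012  0.02 ] [0.616 0.137 0.094]
  obj [340. 180.] 364 [0.412 0.154 0.02 ] [0.463 0.212 0.08 ]
  obj [212. 183.] 552 [ 0.596 -0.122  0.02 ] [ 0.661 -0.058  0.058]
  obj [ 61. 206.] 1804 [ 0.787 -0.427  0.02 ] [ 0.972 -0.28   0.035]
  obj [185. 242.] 3172 [ 0.74  -0.091  0.02 ] [0.891 0.058 0.095]
  obj [274. 231.] 756 [0.655 0.099 0.02 ] [0.718 0.163 0.057]
  obj [352. 239.] 867 [0.583 0.204 0.02 ] [0.623 0.366 0.039]
side
mark 45 [215.8 202.4] [[0
[... 551 characters left out ...]
4. 41.] 1101 [0.177 0.843 0.02 ] [0.246 0.925 0.2  ]
  obj [ 4. 61.] 245 [0.052 0.863 0.02 ] [0.087 0.909 0.104]
  obj [190.  82.] 6943 [0.421 0.416 0.02 ] [0.821 0.743 0.069]
  obj [212. 146.] 503 [0.585 0.201 0.02 ] [0.622 0.364 0.039]
  obj [261. 172.] 674 [0.653 0.093 0.02 ] [0.716 0.157 0.057]
  obj [149. 184.] 508 [0.4   0.149 0.02 ] [0.461 0.199 0.082]
  obj [341. 202.] 2939 [ 0.74  -0.092  0.02 ] [0.886 0.052 0.094]
  obj [209. 209.] 3069 [ 0.466 -0.014  0.02 ] [0.614 0.116 0.094]
  obj [273. 255.] 1063 [ 0.593 -0.128  0.02 ] [ 0.658 -0.064  0.057]
  obj [199. 328.] 5505 [ 0.387 -0.253  0.02 ] [ 0.534 -0.123  0.094]
  obj [474. 343.] 5023 [ 0.787 -0.418  0.02 ] [ 0.966 -0.284  0.035]
```

View pics/crop_scene.png

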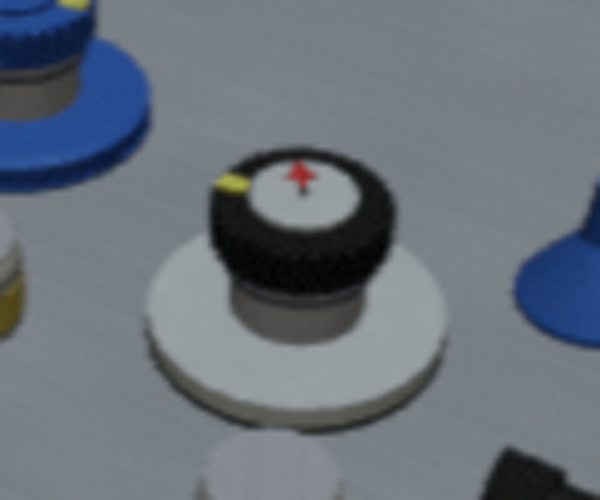

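View pics/crop_side.png

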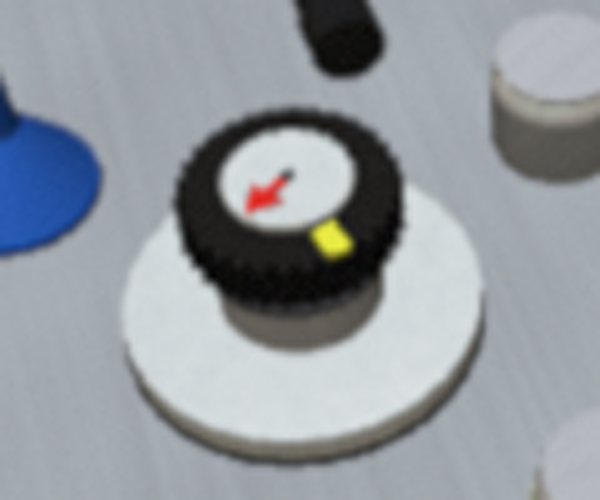

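The scene crop shows the black ring on a white base at (281,185), with the red arrow head at (280,164) and the yellow mark at (266,166). This is the tester meant; the blue ones at (224,143) and (184,240) aren't.

The centre is about (0.542, 0.060). The arrow points at about 210° and the mark sits at about -80°, so the joint is at about 1.2 rad with about 650° to go. The orbit is clear of the bystanders. I'll close the fingers and make a first guarded touch.

```bash
cat > rob.py <<'E'
from cell import *
import numpy as np
from scipy.spatial.transform import Rotation as Ro
C=np.array([0.542,0.060]); Z=0.052
def pose(phi,r,z=Z):  # phi deg
    p=np.radians(phi); return [C[0]+r*np.cos(p),C[1]+r*np.sin(p),z],(Ro.from_euler('z',phi+90,degrees=True)*Ro.from_quat([1,0,0,0])).as_quat().tolist()
def lin(phi,r,z=Z,rate=.1):
    p,q=pose(phi,r,z); line_to(p,q,rate)
def F(phi,f0):
    p=np.radians(phi);f=np.array(get_state()["contact_force"])-f0
    return f@[np.cos(p),np.sin(p),0], f@[-np.sin(p),np.cos(p),0], f[2]
E
python3 - <<'E'
from rob import *
phi=-15
print([ (lambda j: None if j is None else np.round(j,2).tolist())(solve_ik(*pose(a,.06))) for a in(-15,100,210)])
command_gripper(0.0,40)
movep(*pose(phi,.085,.16)); print(get_state()["t"],np.round(get_state()["q"],3))
lin(phi,.085,rate=.15); s=get_state();f0=np.array(s["contact_force"]);print(s["t"],s["grip_width"],f0)
r=.064
lin(phi,r,rate=.06)
while r>.048:
    fr=F(phi,f0); s=get_state(); rr=np.linalg.norm(np.array(s["eef_pos"])[:2]-C)
    print(round(r,4),round(rr,4),np.round(fr,2),round(s["t"],2))
    if fr[0]>6: break
    r-=.001; lin(phi,r,rate=.03)
np.save("st.npy",[phi,r,*f0])
E
```

```text
[[0.34, 0.53, -0.27, 0.0, -0.78, -2.18], [0.52, 0.45, -0.41, 0.0, -0.71, -0.34], [0.39, 0.38, -0.54, 0.0, -0.65, 1.7]]
3.2083 [ 0.32   0.441 -0.091 -0.    -1.039 -2.152]
4.075 6.59502852706607e-05 [-0.44635532  0.01322378  0.30272961]
0.064 0.0639 [ 0.16  0.37 -0.32] 4.58
0.063 0.0631 [0.23 1.16 0.34] 4.83
0.062 0.062 [ 0.62 -0.24 -0.53] 5.08
0.061 0.0609 [-0.37  0.32 -0.3 ] 5.33
0.06 0.0599 [ 1.13  0.19 -0.54] 5.58
0.059 0.0589 [ 0.75  0.8  -0.42] 5.83
0.058 0.0579 [ 0.66  0.47 -0.35] 6.08
0.057 0.0571 [ 0.72  0.54 -0.57] 6.33
0.056 0.0569 [ 3.49  0.   -2.12] 6.58
0.055 0.0569 [ 6.91 -0.16 -4.01] 6.83
```

Contact at r≈57 mm with a soft stiffness of about 3.4 N/mm, which is easy to regulate. First stroke now.

```bash
cat >> rob.py <<'E'
def stroke(phi,r,f0,dphi,step=8,rate=.05,target=9):
    n=int(np.ceil(abs(dphi)/step)); log=[]
    for i in range(n):
        phi+=dphi/n; lin(phi,r,rate=rate)
        fr=F(phi,f0); log.append((round(phi),round(r*1e3,1),*np.round(fr,1)))
        if fr[0]>20 or abs(fr[1])>15: print("ABORT",log[-1]); break
        r+=np.clip((fr[0]-target)/3400*.6,-.0015,.0015)
    return phi,r,log
def snap(tag,names=("scene","side")):
    import cv2
    for n in names:
        f=grab_frame(n); cv2.imwrite(f"pics/{n}{tag}.png",f["color"][:,:,::-1]); np.savez(f"{n}{tag}.npz",**{k:np.array(v) for k,v in f.items()})
E
cat > meas.py <<'E'
from vis import *
import sys
def meas(tag,C=np.array([.542,.060])):
    for n,(u,v) in {"scene":(280,175),"side":(208,198)}.items():
        f=load(n+tag+".npz");c=f["color"]
        hsv=cv2.cvtColor(c,cv2.COLOR_RGB2HSV);H,S,V=[hsv[...,i].astype(int) for i in range(3)]
        W=np.zeros(H.shape,bool);W[v-30:v+30,u-30:u+30]=1
        Y=W&(H>20)&(H<35)&(S>110)&(V>90);R=W&((H<8)|(H>172))&(S>110)&(V>80)
        out=[n]
        for nm,m,z in(("mark",Y,.0895),("arrow",R,.092)):
            if m.sum()<3: out.append((nm,"none"));continue
            ys,xs=np.nonzero(m);p=cast(f,[[xs.mean(),ys.mean()]],z)[0][:2]-C
            out.append((nm,int(m.sum()),(round(xs.mean(),1),round(ys.mean(),1)),"r",round(np.hypot(*p),4),"ang",round(np.degrees(np.arctan2(p[1],p[0]))%360,1)))
        print(out)
if __name__=="__main__": meas(sys.argv[1])
E
python3 - <<'E'
from rob import *
phi,r,*f0=np.load("st.npy");f0=np.array(f0)
phi,r,log=stroke(phi,r,f0,40)
for l in log: print(*l)
np.save("st.npy",[phi,r,*f0]); snap("1"); print(get_state()["t"])
E
python3 meas.py 0; python3 meas.py 1
```

```text
-7 55.0 6.1 0.5 -4.0
1 54.5 6.3 0.3 -4.2
9 54.0 6.5 0.8 -3.7
17 53.6 7.7 1.4 -4.4
25 53.3 7.8 1.8 -4.9
8.425
['scene', ('mark', 15, (np.float64(266.3), np.float64(166.1)), 'r', np.float64(0.0351), 'ang', np.float64(283.4)), ('arrow', 12, (np.float64(279.5), np.float64(164.2)), 'r', np.float64(0.0164), 'ang', np.float64(212.5))]
['side', ('mark', 46, (np.float64(215.8), np.float64(202.5)), 'r', np.float64(0.0373), 'ang', np.float64(281.0)), ('arrow', 24, (np.float64(202.4), np.float64(193.9)), 'r', np.float64(0.0145), 'ang', np.float64(211.7))]
['scene', ('mark', 3, (np.float64(268.7), np.float64(171.3)), 'r', np.float64(0.0296), 'ang', np.float64(322.6)), ('arrow', 'none')]
['side', ('mark', 48, (np.float64(224.0), np.float64(194.8)), 'r', np.float64(0.036), 'ang', np.float64(321.5)), ('arrow', 23, (np.float64(202.4), np.float64(193.8)), 'r', np.float64(0.0143), 'ang', np.float64(211.1))]
```

40° of finger travel turned the mark 40°, so there's no slip. I'll continue.

```bash
python3 - <<'E'
from rob import *
phi,r,*f0=np.load("st.npy");f0=np.array(f0)
print(np.round(solve_ik(*pose(260,.06)),2))
phi,r,log=stroke(phi,r,f0,235,step=9,rate=.06)
for l in log[::2]: print(*l)
np.save("st.npy",[phi,r,*f0]); snap("2"); print(get_state()["t"],get_state()["q"][5])
E
python3 meas.py 2
```

```text
[ 0.31  0.43 -0.44  0.   -0.7   2.66]
34 53.1 8.6 1.6 -5.2
51 53.1 10.4 1.0 -5.8
69 53.3 11.0 0.2 -4.0
86 54.1 11.6 0.5 -3.4
103 55.0 11.1 0.6 -0.3
121 55.7 9.5 0.5 3.4
138 56.1 7.7 -0.3 2.8
156 55.5 6.5 0.1 4.1
173 54.5 4.7 1.1 3.7
190 53.2 6.9 1.3 4.1
208 52.7 7.3 0.1 3.7
225 52.3 8.3 1.5 4.8
243 52.4 11.3 1.1 4.4
260 53.5 12.3 0.9 1.2
16.625 2.648612928314812
['scene', ('mark', 12, (np.float64(284.2), np.float64(160.8)), 'r', np.float64(0.0371), 'ang', np.float64(191.8)), ('arrow', 11, (np.float64(279.6), np.float64(164.1)), 'r', np.float64(0.0168), 'ang', np.float64(211.3))]
['side', ('mark', 'none'), ('arrow', 'none')]
```

```bash
cat >> rob.py <<'E'
def retract(phi,z=.17):
    lin(phi,.08,rate=.1); lin(phi,.08,z,rate=.25)
def land(phi,target=7):
    movep(*pose(phi,.085,.17)); lin(phi,.085,rate=.2); dwell(.1); f0=np.array(get_state()["contact_force"])
    r=.0605; lin(phi,r,rate=.08)
    while r>.048:
        fr=F(phi,f0)
        if fr[0]>target: break
        r-=.0012; lin(phi,r,rate=.03)
    print("land",round(r,4),np.round(fr,1)); return r,f0
E
python3 - <<'E'
from rob import *
phi=260; retract(phi); snap("3"); print(get_state()["t"])
phi=-30; r,f0=land(phi); print(get_state()["t"])
phi,r,log=stroke(phi,r,f0,200,step=9,rate=.06)
for l in log[::3]: print(*l)
np.save("st.npy",[phi,r,*f0]); snap("4"); print(get_state()["t"],get_state()["q"][5])
E
python3 meas.py 3;python3 meas.py 4
```

```text
17.7667
land 0.0545 [ 9.4  1.  -4.6]
24.5083
-21 54.5 7.2 1.2 -4.2
5 53.7 8.0 1.7 -4.3
31 53.1 8.8 1.4 -4.2
57 52.9 9.8 0.7 -4.8
83 53.5 12.0 0.2 -3.0
109 55.1 12.9 -0.4 0.3
135 56.4 8.7 -1.0 3.2
161 56.0 5.8 -0.7 5.3
31.5083 0.9236799037135159
['scene', ('mark', 12, (np.float64(284.2), np.float64(160.8)), 'r', np.float64(0.0371), 'ang', np.float64(191.8)), ('arrow', 11, (np.float64(279.6), np.float64(164.1)), 'r', np.float64(0.0168), 'ang', np.float64(211.3))]
['side', ('mark', 47, (np.float64(190.7), np.float64(198.3)), 'r', np.float64(0.0378), 'ang', np.float64(193.8)), ('arrow', 15, (np.float64(201.2), np.float64(194.4)), 'r', np.float64(0.017), 'ang', np.float64(208.6))]
['scene', ('mark', 20, (np.float64(281.2), np.float64(178.4)), 'r', np.float64(0.038), 'ang', np.float64(35.2)), ('arrow', 11, (np.float64(279.6), np.float64(164.1)), 'r', np.float64(0.0168), 'ang', np.float64(211.3))]
['side', ('mark', 30, (np.float64(218.6), np.float64(180.8)), 'r', np.float64(0.0349), 'ang', np.float64(33.9)), ('arrow', 24, (np.float64(202.4), np.float64(193.9)), 'r', np.float64(0.0145), 'ang', np.float64(211.7))]
```

The mark has passed the arrow once and is now at about 34.5°, with about 176° left. I'll push 90° more, then relocate so the last stroke ends near phi 170, where both cameras see the mark and the arrow.

```bash
python3 - <<'E'
from rob import *
phi,r,*f0=np.load("st.npy");f0=np.array(f0)
phi,r,log=stroke(phi,r,f0,90,step=9,rate=.06)
for l in log[::3]: print(*l)
retract(phi); snap("5"); print(get_state()["t"])
phi=95; r,f0=land(phi); print(get_state()["t"])
phi,r,log=stroke(phi,r,f0,70,step=9,rate=.06)
for l in log[::3]: print(*l)
np.save("st.npy",[phi,r,*f0]); snap("6"); print(get_state()["t"],get_state()["q"][5])
E
python3 meas.py 5;python3 meas.py 6
```

```text
179 54.9 5.2 -0.2 3.9
206 53.4 7.5 0.6 5.2
233 52.7 9.9 0.2 4.2
260 53.8 12.8 -0.5 0.8
35.725
land 0.0557 [10.5  0.1 -2.5]
40.6917
104 55.7 11.3 0.4 -0.8
130 56.6 9.2 -1.7 2.0
156 56.6 6.7 -1.5 3.0
43.1917 0.8276618653401027
['scene', ('mark', 18, (np.float64(294.8), np.float64(169.9)), 'r', np.float64(0.0374), 'ang', np.float64(116.6)), ('arrow', 11, (np.float64(279.6), np.float64(164.1)), 'r', np.float64(0.0168), 'ang', np.float64(211.3))]
['side', ('mark', 31, (np.float64(194.5), np.float64(182.6)), 'r', np.float64(0.0368), 'ang', np.float64(122.0)), ('arrow', 15, (np.float64(201.2), np.float64(194.4)), 'r', np.float64(0.017), 'ang', np.float64(208.6))]
['scene', ('mark', 11, (np.float64(284.5), np.float64(160.8)), 'r', np.float64(0.037), 'ang', np.float64(190.9)), ('arrow', 11, (np.float64(279.6), np.float64(164.1)), 'r', np.float64(0.0168), 'ang', np.float64(211.3))]
['side', ('mark', 48, (np.float64(190.6), np.float64(198.1)), 'r', np.float64(0.0377), 'ang', np.float64(192.8)), ('arrow', 24, (np.float64(202.4), np.float64(193.9)), 'r', np.float64(0.0145), 'ang', np.float64(211.7))]
```

```bash
python3 - <<'E'
from rob import *
import cv2
phi,r,*f0=np.load("st.npy");f0=np.array(f0)
phi,r,log=stroke(phi,r,f0,17,step=6,rate=.05)
np.save("st.npy",[phi,r,*f0]); snap("7"); print(get_state()["t"],log)
a=[cv2.resize(cv2.imread(f"pics/{n}7.png")[v-22:v+22,u-22:u+22],(390,390),interpolation=cv2.INTER_CUBIC) for n,u,v in(("scene",280,172),("side",208,195))]
cv2.imwrite("pics/z7.png",np.hstack(a))
E
python3 meas.py 7
```

```text
44.0667 [(171, np.float64(55.6), np.float64(6.5), np.float64(-2.0), np.float64(3.2)), (176, np.float64(55.2), np.float64(5.2), np.float64(-1.1), np.float64(3.4)), (182, np.float64(54.5), np.float64(6.7), np.float64(-1.7), np.float64(3.4))]
['scene', ('mark', 10, (np.float64(280.0), np.float64(160.5)), 'r', np.float64(0.0358), 'ang', np.float64(208.8)), ('arrow', 10, (np.float64(279.7), np.float64(164.3)), 'r', np.float64(0.0159), 'ang', np.float64(210.8))]
['side', ('mark', 48, (np.float64(193.8), np.float64(201.2)), 'r', np.float64(0.0378), 'ang', np.float64(209.6)), ('arrow', 23, (np.float64(202.4), np.float64(193.8)), 'r', np.float64(0.0143), 'ang', np.float64(211.1))]
```

View pics/z7.png

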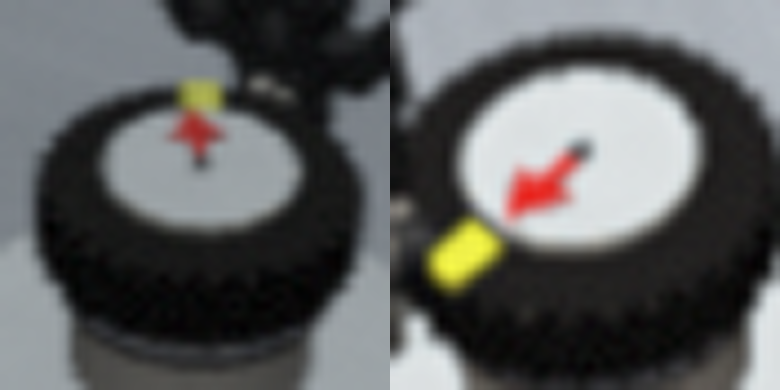

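The crop shows the yellow mark at side (194,201), in line with the red arrow tip and about 1–2° short. I'll nudge it 1.5°, withdraw radially and check.

```bash
python3 - <<'E'
from rob import *
import cv2
phi,r,*f0=np.load("st.npy");f0=np.array(f0)
phi,r,log=stroke(phi,r,f0,1.5,rate=.05); print(log)
retract(phi); snap("8"); s=get_state();print(s["t"],np.round(s["contact_force"],1))
a=[cv2.resize(cv2.imread(f"pics/{n}8.png")[v-30:v+30,u-30:u+30],(390,390),interpolation=cv2.INTER_CUBIC) for n,u,v in(("scene",280,172),("side",208,195))]
cv2.imwrite("pics/z8.png",np.hstack(a))
from vis import *
for t in "08":
  for n in("scene","side"):
    f=load(n+t+".npz");P=cloud(f);m=(abs(P[...,2]-.09)<.006)&(np.hypot(P[...,0]-.542,P[...,1]-.06)<.07);print(t,n,P[m].mean(0).round(4))
E
python3 meas.py 8
```

```text
[(183, np.float64(54.1), np.float64(8.4), np.float64(-2.8), np.float64(4.4))]
45.45 [-0.3  0.4 -0.4]
0 scene [0.5458 0.0648 0.089 ]
0 side [0.5404 0.0564 0.0887]
8 scene [0.5457 0.0641 0.0891]
8 side [0.5403 0.0562 0.0886]
['scene', ('mark', 10, (np.float64(280.0), np.float64(160.5)), 'r', np.float64(0.0358), 'ang', np.float64(208.8)), ('arrow', 10, (np.float64(279.7), np.float64(164.3)), 'r', np.float64(0.0159), 'ang', np.float64(210.8))]
['side', ('mark', 48, (np.float64(194.0), np.float64(201.5)), 'r', np.float64(0.038), 'ang', np.float64(210.9)), ('arrow', 24, (np.float64(202.4), np.float64(193.9)), 'r', np.float64(0.0145), 'ang', np.float64(211.7))]
```

View pics/z8.png

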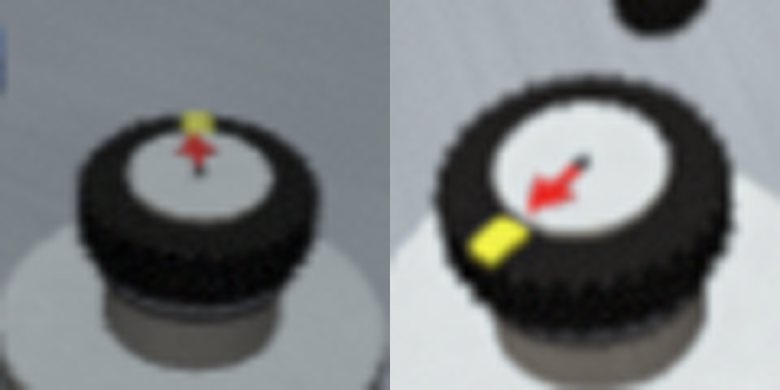

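View pics/side8.png

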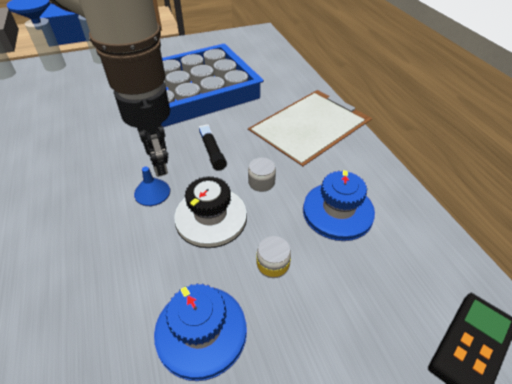

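The mark at side (194,201) lies on the arrow's line. The tester and bystanders are where they were, and the finger is clear. Handing in.

```bash
python3 -c "
from cell import *
close_job()"
```

```text
the job is handed in; nothing more can be done
```

I turned the black ring about 650° counter-clockwise with the closed fingertip, in three strokes at roughly 5–13 N. The mark passed the red arrow once and stopped at it the second time. I then withdrew the finger and handed the job in at about 45.5 s.

- **Alignment:** in the last side view the mark is at 210.9° and the arrow at 211.7°. The scene view disagrees slightly, with 208.8° against 210.8°, but the mark is only about 10 pixels there. The mark is within about 1–2° of the arrow.
- **Tester and surroundings:** the tester has shifted by less than 1 mm. The tins, funnel and refractometer look unmoved in the last side picture; I did not measure them again.
- **Finger clear:** the contact force after withdrawing was about zero.

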